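Gauge the punch's guide tube and present the rod for reading

TASK

Of the three look-alike gauge rods in the rack, take the middle-thick one, whose shank fits the punch's guide tube, push it into the tube until its collar stops against the mouth, then draw it right out again. Finish by holding it in the gripper, still and level, with its tip about 4 cm above the middle of the white reading tile, for the wear mark to be read; do not put it down or let go. Leave the other rods and everything else on the bench where they are.

Things in the scene. Friction and masses are not known exactly. Their poses are not given: they have to be found in the camera images.
- rod_mid_grip (a point): centre of the brass handle (110 x 22 x 22 mm) of the middle-thick gauge rod, shank 13 mm in diameter; x axis along the rod to its tip, z up as it lies. From here the collar's front face is 63 mm and the tip 143 mm along x. About 0.25 kg, balance point about 13 mm from here towards the tip
- rod_mid: the middle rod as a whole: handle, then a round steel collar (34 mm diameter, 8 mm thick), then a round steel shank 80 mm long, its last 10 mm tapering to half the diameter. Origin 11 mm below the handle's centre; axes as the rod's
- rod_mid_collar (a point): centre of the front face of the middle rod's collar, the face that meets the guide tube; axes as the rod's
- rod_mid_tip (a point): tip of the middle rod, on its axis; axes as the rod's
- rod_thin_grip (a point): centre of the brass handle (110 x 22 x 22 mm) of the thin gauge rod, shank 8 mm in diameter; x axis along the rod to its tip, z up as it lies; otherwise the same as the middle rod. Too slack in the tube; not wanted
- rod_thick_grip (a point): centre of the brass handle (110 x 22 x 22 mm) of the thick gauge rod, shank 18 mm in diameter; x axis along the rod to its tip, z up as it lies; otherwise the same as the middle rod. Too thick for the tube; not wanted
- rack: fixed wooden rack, 130 x 210 mm, 45 mm high; origin under its centre, x along the rods to their tips. The three rods lie level in it, 80 mm apart in any order, pointing the same way; handle ends rest in notches of two battens 35 mm above the bench (handle centre 46 mm up), the middle 78 mm of each handle is free on both sides, over a board 10 mm thick
- tube_mouth (a point): centre of the open mouth of the fixed steel guide tube on the iron hand crank punch, 120 mm above the bench. Tube level, 30 mm outside and 16 mm inside diameter, 95 mm long; x axis points into the tube along its axis, z up
- punch: the fixed iron punch that carries the guide tube; origin on the bench straight below the tube's mouth, axes as the tube's. A foot 20 mm high, 120 mm wide, runs from x = 40 to 270 mm, a saddle under the tube from x = 35 mm, the frame and crank head (up to 240 mm high, 125 mm out to -y) from x = 95 mm
- tile_center (a point): centre of the top face of the white ceramic reading tile (70 x 70 mm, 12 mm thick), level, on a fixed stand, 70 mm above the bench; z up
- reading_stand: the fixed stand that carries the tile, foot 80 x 80 mm; origin under its centre on the bench
- dish: copper dish of rivets, 90 mm across, 26 mm high, loose; origin under its centre. Leave alone
- last: pale birch shoe last, about 232 x 66 mm, 76 mm high, loose; origin on the bench near its middle, x along it. Leave alone
- hammer: hammer lying on the bench, loose; x axis along it. Leave alone
- jar: glass jar, 70 mm across, 90 mm high, loose; origin under its centre. Leave alone
- die: single steel eyelet die standing on the bench, 24 mm across, 30 mm high, loose; origin under its centre. Leave alone
- tin: flat metal tin, 60 mm across, 25 mm high, loose; origin under its centre. Leave alone
- awl: hand tool with a slim shaft lying on the bench at the right, loose; x axis along it. Leave alone
Not all that is in view belongs to the job. What is shaped like the rod_mid but orange is not meant. Leave any red look-alike of the reading_stand alone.

How it is judged:
By the outcome, as a careful person would: the job done as asked, in the order asked, and still so for the second after the job is handed in, while the arm keeps its last pose, push and grip.
It also fails if it takes over 58 s, if anything falls off the work surface, if the arm or the gripper's body presses on something with over 40 N, if the wrist force passes 120 N, or if a joint passes its speed limit or range.

ROBOT

A 6-joint arm with a two-finger parallel gripper is mounted at the origin on the work surface. World frame = base frame: x ahead of the robot, y to its left, z up, the work surface at z = 0. Lengths are in m, angles in degrees, forces in N, time in s.
With the tool pointing down it reaches from about 0.35 to 0.875 m from the base axis. Payload 4.2 kg.
Tool frame: the origin (TCP) lies on the centre line of the jaws, within the pads' length; the fingertips stand 19 mm ahead of it and the grasp point (between the pads) is the TCP; x points along the fingers, y is the direction in which the jaws open and shut, and the axes are right-handed (so a half turn about x gives the same grasp; the last joint's range is limited). The gripper opens to 87 mm and grips with 3 to 60 N. Pads are 19 mm wide; open, the fingers measure 117 mm over their backs; the gripper's body (75 mm by 190 mm) begins 51 mm behind the grasp point.
Start: joints at [-62.074, 22.042, 0.453, 0, -68.411, -14.817], TCP at [0.142, -0.609, 0.242] pointing down, gripper open.
Joint ranges: [-179.83, 179.83], [-69.29, 118.12], [-61.27, 80.66], [-181.25, 117.63], [-171.15, -9.14], [-177.46, 177.46]. Speed limits (degrees/s): [159.86, 159.86, 180, 180, 180, 180].

INTERFACE

Orientations are given as a 3x3 rotation matrix whose columns are the frame's x, y, z axes.
In Python, from station import * gives the robot as it stands.
- The arm moves only by the shell command python3 -m creep 'ROWS'. ROWS is JSON, a list of rows, each a list of 5 numbers: the opening, from 0 (shut) to 1 (fully open), then the shift along the world's x, y, z in mm, then the turn about the world's z in rad. In form: [[jaw, x, y, z, turn], ...]. A call has exactly 8 rows; each row is the pose to reach, as a shift and turn from the pose measured when the call began; what a row does not reach only later rows make up. A row lasts 1/10 s, in which the tool goes at most 50 mm and 8.59 degrees, less where a joint would pass 70% of its speed; a pose out of reach is approached as far as the arm can. A call with a gripper value outside its range is refused whole. The fingers move at their own pace and stop on an object; the grip force is fixed at half the most. Time passes only in rows, so rows that repeat a pose let the fingers close, or fill a call up. It gives the time, the measured TCP pose, the force and the opening at its end, in the units of the state.
- sense(): the state, without advancing time (a new reading comes with each control period).
- capture(name): name is "side" or "top"; returns a dict with "image" (420x560x3 uint8, blue, green, red), "z_map" (420x560 float32, m along the optical axis (not along the pixel's ray), 0 where there is no reading), "mtx" (3x3 intrinsics, pixels), "eye" and "attitude" of the camera in the world. Camera axes: x right, y up, looking along -z (the intrinsics and any distortion apply to the point x, -y, -z); pixel columns grow to the right and rows downward; lengths in m; the calibration is good to about 2 mm. A picture is of the moment at which its call begins.
- finish_job(): hands the job in, once; it reports no verdict.
Trained networks look in a picture, given as the dict that the camera call returned (one of the last four; its "shot" number tells which), for a name from the list of things; names that differ only in an ending like _2 or _b are one class to them, and where a whole thing is asked for, a point or a joint stands for the part that bears it (a point fixed in the world has none). Each returns a list of dicts, best first, with "confidence" (0 to 1); they miss things now and then, are a little off and sometimes report something else, mostly with a low value. They report only what shows in the picture. A call takes as long as a camera call. They do not tell look-alikes from the thing itself.
- look_for(picture, thing): "box" ([left, top, right, bottom] in pixels, round what is visible of it).
- mark_of(picture, thing): "centre" ([column, row] in pixels: a listed point, or the origin of a listed thing).
The state is a dict: "time_s": time; "joints": joint angles; "joint_velocities": joint speeds; "effort": joint torques, N m; "tcp_pos": TCP position; "ee_rot": TCP orientation; "wrist_force": force on the tool from outside, world axes, zero at the start; "moment": the same for the moment, N m; "gripper_width": opening from 0.0 (shut) to 1.0 (fully open).
Only numpy, scipy, OpenCV 4.12 (cv2) and the standard library are available. Lean on these libraries where they do the work, as an engineer would, in place of code of your own. Each camera call takes 0.05 s, during which the arm holds its last target.

## Working session

There is one attempt and no reset: what is moved stays moved. The work goes in short steps, Python scripts to look and compute and a shell command to move; the robot and the scene stay as the last step left them, time stands still between calls to the robot, and variables do not carry over. Pictures are saved under pics/ and viewed, and the job is handed in when it is done.

```bash
mkdir -p pics; ls
python3 - <<'E'
from station import *
import cv2
s=sense(); print({k:s[k] for k in s})
for n in ("side","top"):
    c=capture(n); cv2.imwrite(f"pics/{n}0.png",c["image"]); print(n,c["mtx"],c["eye"],c["attitude"],c["shot"],[k for k in c])
E
```

```text
pics
{'time_s': 0.0, 'joints': array([-6.20724537e+01,  2.20901993e+01,  3.78361561e-01, -2.91782458e-02,
       -6.84114999e+01, -1.48162217e+01]), 'joint_velocities': array([-0.0341527 , -0.09912755, -0.08245474, -0.01384945, -0.03154186,
        0.03928465]), 'effort': array([ 5.70867633e-04, -3.90665925e+01,  1.87400991e+01,  4.21967983e+00,
        1.10301733e-02, -1.84059104e-04]), 'tcp_pos': array([ 0.14166054, -0.60814319,  0.24045531]), 'ee_rot': array([[-5.89795466e-04, -2.26660170e-01,  9.73973726e-01],
       [ 2.12369087e-03,  9.73971415e-01,  2.26660918e-01],
       [-9.99997571e-01,  2.20210269e-03, -9.30877923e-05]]), 'wrist_force': array([ 0.15349687, -0.39570653, -0.08129819]), 'moment': array([-0.0310819 ,  0.00089284, -0.01260147]), 'gripper_width': 1.001892716300288}
side [[513.14822569   0.         274.52359188]
 [  0.         513.14822569 211.14743153]
 [  0.           0.           1.        ]] [0.41568823 0.92668148 0.95734602] [[-0.99356834  0.06516945 -0.09260078]
 [-0.11274896 -0.64499645  0.75582223]
 [-0.01047066  0.76140168  0.64819584]] 1 ['image', 'z_map', 'mtx', 'eye', 'attitude', 'shot']
top [[427.52324079   0.         275.4913773 ]
 [  0.         427.52324079 205.36360173]
 [  0.           0.           1.        ]] [ 0.3744235  -0.06065007  1.55343577] [[ 0.01512575  0.99387866 -0.10943683]
 [-0.99987754  0.0145954  -0.00564563]
 [-0.0040138   0.10950883  0.99397772]] 2 ['image', 'z_map', 'mtx', 'eye', 'attitude', 'shot']
```

View pics/side0.png

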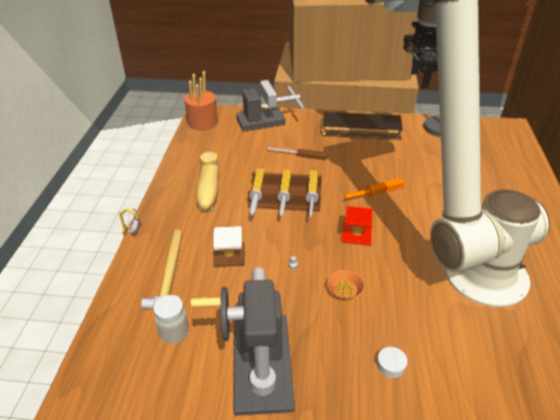

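View pics/top0.png

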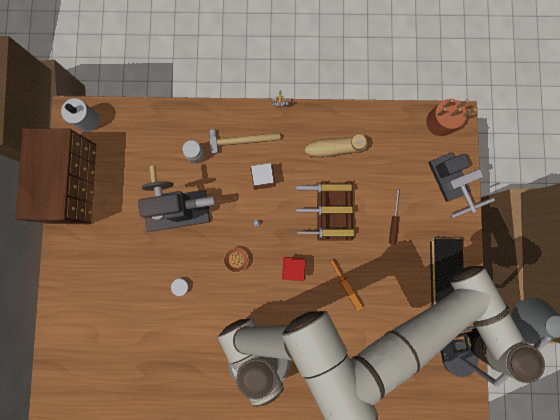

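```bash
cat > h.py <<'E'
from station import *
import cv2, numpy as np
def w2p(c,P):
    P=np.atleast_2d(P); q=(P-c["eye"])@np.asarray(c["attitude"])
    u=c["mtx"][0,0]*q[:,0]/-q[:,2]+c["mtx"][0,2]; v=c["mtx"][1,1]*-q[:,1]/-q[:,2]+c["mtx"][1,2]
    return np.c_[u,v]
def ray(c,uv):
    K=c["mtx"]; d=np.array([(uv[0]-K[0,2])/K[0,0],-(uv[1]-K[1,2])/K[1,1],-1.]); return np.asarray(c["attitude"])@d
def atz(c,uv,z):
    d=ray(c,uv); return c["eye"]+d*(z-c["eye"][2])/d[2]
def dep(c,uv):
    z=c["z_map"][int(round(uv[1])),int(round(uv[0]))]; return c["eye"]+ray(c,uv)*z
def cloud(c):
    v,u=np.mgrid[0:420,0:560]; K=c["mtx"]; z=c["z_map"]
    d=np.stack([(u-K[0,2])/K[0,0],-(v-K[1,2])/K[1,1],-np.ones_like(u,float)],-1)
    return c["eye"]+(d*z[...,None])@np.asarray(c["attitude"]).T
E
python3 - <<'E'
from h import *
np.set_printoptions(precision=4,suppress=True)
cs={n:capture(n) for n in("side","top")}
Z={"rod_mid_grip":.046,"rod_thin_grip":.046,"rod_thick_grip":.046,"rod_mid_tip":.046,"rod_mid_collar":.046,"tube_mouth":.12,"tile_center":.07,"rack":0,"punch":0}
for t,z in Z.items():
    for n,c in cs.items():
        for r in mark_of(c,t)[:3]:
            print(t,n,round(r["confidence"],2),np.round(r["centre"],1),atz(c,r["centre"],z),dep(c,r["centre"]))
c=cs["top"]; np.save("pics/cloudtop.npy",cloud(c)); np.save("pics/cloudside.npy",cloud(cs["side"]))
im=c["image"]; cv2.imwrite("pics/top_r.png",cv2.resize(im[170:250,280:370],None,fx=8,fy=7,interpolation=cv2.INTER_CUBIC))
cv2.imwrite("pics/top_p.png",cv2.resize(im[150:250,130:290],None,fx=5,fy=5,interpolation=cv2.INTER_CUBIC))
im=cs["side"]["image"]; cv2.imwrite("pics/side_r.png",cv2.resize(im[160:225,235:335],None,fx=8,fy=8,interpolation=cv2.INTER_CUBIC))
E
```

```text
rod_mid_grip side 0.88 [386.8 187. ] [ 0.2352 -0.2755  0.046 ] [ 0.2298 -0.3117  0.0186]
rod_mid_grip side 0.56 [284.3 181.6] [ 0.5324 -0.2719  0.046 ] [ 0.5314 -0.2616  0.0538]
rod_mid_grip top 0.67 [336.1 209.7] [ 0.5281 -0.2669  0.046 ] [ 0.527  -0.2655  0.0566]
rod_mid_grip top 0.66 [351.7 294.6] [ 0.2332 -0.3208  0.046 ] [ 0.232  -0.3231  0.0328]
rod_mid_grip top 0.41 [336.4 210.2] [ 0.5263 -0.268   0.046 ] [ 0.5253 -0.2666  0.0564]
rod_thin_grip side 0.8 [312.5 184.1] [ 0.4494 -0.2681  0.046 ] [ 0.449  -0.2563  0.055 ]
rod_thin_grip top 0.79 [335.7 232. ] [ 0.4492 -0.2655  0.046 ] [ 0.4485 -0.2638  0.0584]
rod_thin_grip top 0.68 [235.1 261.7] [0.3401 0.0862 0.046 ] [0.3392 0.0901 0.0055]
rod_thick_grip side 0.92 [255.7 183. ] [ 0.6151 -0.2569  0.046 ] [ 0.6131 -0.2451  0.055 ]
rod_mid_tip side 0.94 [345.3 197.9] [ 0.3538 -0.2133  0.046 ] [ 0.352  -0.2472  0.0189]
rod_mid_tip side 0.64 [281.5 218.5] [ 0.5237 -0.1075  0.046 ] [ 0.529  -0.1578  0.0017]
rod_mid_tip side 0.52 [345.  291.7] [0.3516 0.1328 0.046 ] [0.3495 0.1067 0.0161]
rod_mid_tip top 0.9 [293.9 207.6] [ 0.5334 -0.11
[... 924 characters left out ...]
215.8] [ 0.3232 -0.1112  0.07  ] [ 0.3225 -0.1186  0.0636]
tile_center side 0.67 [224.4 238.1] [0.6562 0.0086 0.07  ] [0.6559 0.0098 0.0711]
tile_center top 0.73 [260.6 171.9] [0.6555 0.002  0.07  ] [0.6563 0.0022 0.0662]
tile_center top 0.63 [295.2 266. ] [ 0.3291 -0.1231  0.07  ] [ 0.3291 -0.1232  0.0678]
rack side 0.74 [284.7 194.5] [ 0.5308 -0.269   0.    ] [ 0.5243 -0.2012  0.0543]
rack side 0.19 [227.  255.6] [0.6559 0.0011 0.    ] [0.6531 0.0118 0.0111]
rack top 0.78 [334.4 213.9] [ 0.5173 -0.267   0.    ] [ 0.5159 -0.265   0.0153]
punch top 0.71 [217.6 202.1] [0.5544 0.1603 0.    ] [0.5542 0.1601 0.001 ]
punch top 0.37 [335.8 144.6] [ 0.7756 -0.2722  0.    ] [ 0.7597 -0.2638  0.0617]
```

View pics/top_r.png

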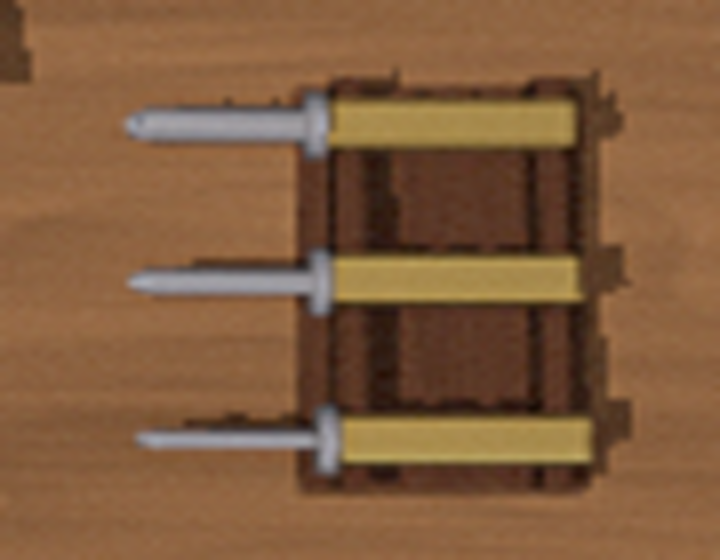

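View pics/side_r.png

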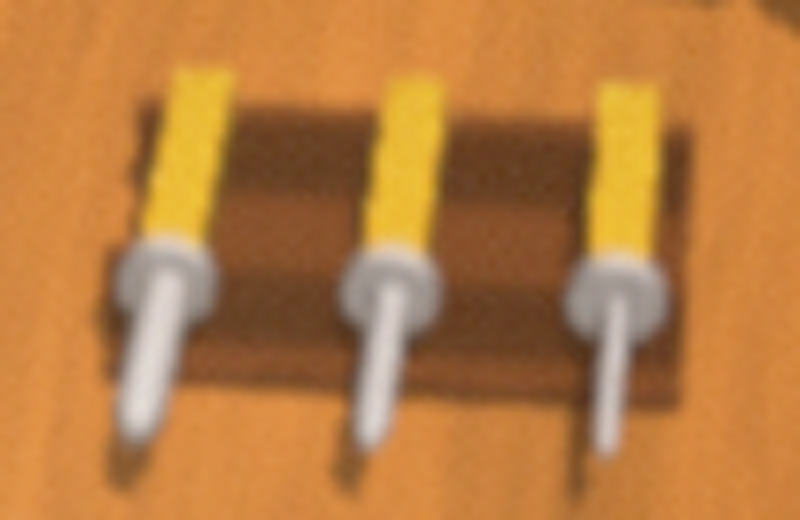

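View pics/top_p.png

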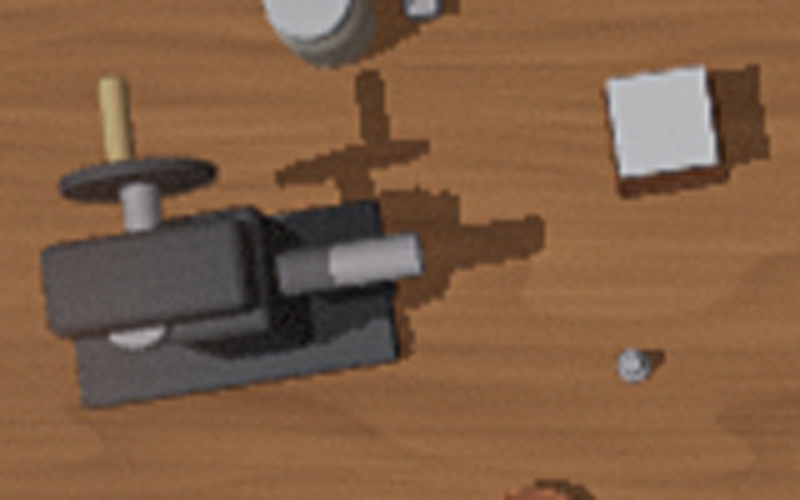

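```bash
cat > m.py <<'E'
from h import *
np.set_printoptions(precision=4,suppress=True)
c=capture("top"); im=c["image"].astype(int)
hsv=cv2.cvtColor(c["image"],cv2.COLOR_BGR2HSV)
P=cloud(c)
# handle: brass mask around the middle rod
m=((hsv[...,0]>18)&(hsv[...,0]<32)&(hsv[...,1]>90)&(hsv[...,2]>110)).astype(np.uint8)
n,l,st,ce=cv2.connectedComponentsWithStats(m)
for i in range(1,n):
    x,y,w,h,a=st[i]
    if a>60 and 300<x<370 and 170<y<250:
        v,u=np.nonzero(l==i)
        W=np.array([atz(c,(a_,b_),.057)[:2] for a_,b_ in zip(u,v)])
        r=cv2.minAreaRect((W*1000).astype(np.float32)); mu=W.mean(0); ev,E=np.linalg.eigh(np.cov((W-mu).T)); d=E[:,1]*np.sign(E[1,1])
        print("handle",a,mu,"rect",r,"yaw",np.degrees(np.arctan2(d[1],d[0])))
# tube
S=np.load("pics/cloudside.npy")
for nm,Q in(("top",P),("side",S)):
    q=Q.reshape(-1,3); k=(abs(q[:,0]-.545)<.04)&(q[:,1]>.15)&(q[:,1]<.23)&(q[:,2]>.115)&(q[:,2]<.145); q=q[k]
    mu=q[:,:2].mean(0); ev,E=np.linalg.eigh(np.cov((q[:,:2]-mu).T)); d=E[:,1]*np.sign(E[1,1])
    print("tube",nm,len(q),mu,"yaw",np.degrees(np.arctan2(d[1],d[0])),"zmax",np.percentile(q[:,2],98),"ymin",np.percentile(q[:,1],[0,2,5]))
    y=q[:,1]
    for a in np.arange(.15,.23,.01):
        kk=(y>=a)&(y<a+.01)
        if kk.sum()>5: print("   ",a.round(3),kk.sum(),q[kk].mean(0),q[kk,0].min(),q[kk,0].max(),q[kk,2].max())
E
python3 m.py
```

```text
handle 198 [ 0.6069 -0.2653] rect ((607.6544189453125, -265.10955810546875), (21.449724197387695, 106.27738952636719), 0.8326144814491272) yaw 90.84811240735245
handle 182 [ 0.5276 -0.2674] rect ((527.7305908203125, -268.4848327636719), (17.668298721313477, 105.40940856933594), 0.8423210978507996) yaw 90.61561410416975
handle 186 [ 0.447 -0.272] rect ((446.9904479980469, -272.0625), (17.460834503173828, 105.06360626220703), 0.8547789454460144) yaw 90.89027724851547
tube top 196 [0.5392 0.192 ] yaw 100.01930833127642 zmax 0.13787523325529719 ymin [0.1549 0.1569 0.1584]
    0.15 13 [0.5428 0.1574 0.1279] 0.5330225847845631 0.5569349314269388 0.13832719445283148
    0.16 24 [0.5436 0.1643 0.1309] 0.5304991486212316 0.5600844219827572 0.13967364108263602
    0.17 29 [0.5426 0.1745 0.1302] 0.5297422625345699 0.5570521275890299 0.13697142295291798
    0.18 26 [0.5403 0.1846 0.1315] 0.5262910740197622 0.5567471525364021 0.13800814488565605
    0.19 27 [0.5385 0.1947 0.1308] 0.5258714302191592 0.5529841804429032 0.1376521158340116
    0.2 24 [0.5375 0.2045 0.1305] 0.5252249877532916 0.5529796450271081 0.13773444783792166
    0.21 28 [0.5352 0.2145 0.1313] 0.521856190274629 0.5488547368585741 0.137735651846971
    0.22 25 [0.5346 0.2245 0.1308] 0.5214287927317177 0.5495382404417799 0.13751784954925217
tube side 143 [0.5458 0.1759] yaw 92.5549616745556 zmax 0.13568153040875142 ymin [0.1567 0.159  0.1607]
    0.16 41 [0.5462 0.1652 0.1302] 0.5336247997917896 0.5610221602755338 0.1348448138839481
    0.17 45 [0.5463 0.1751 0.1309] 0.5326225731111165 0.559885148688458 0.13567633775057164
    0.18 46 [0.5457 0.1853 0.1311] 0.5318322118714837 0.5582893433753429 0.1364743998915271
    0.19 7 [0.5441 0.192  0.1326] 0.5372522707580848 0.5525194106749012 0.1357744103429943
```

```bash
cat > m2.py <<'E'
from h import *
np.set_printoptions(precision=4,suppress=True)
c=capture("top"); g=cv2.cvtColor(c["image"],cv2.COLOR_BGR2LAB).astype(float)
def edges(u0,u1,v0,v1,z,chan):
    # strongest rising/falling gradient per column -> subpixel edges
    G=cv2.GaussianBlur(g[...,chan],(3,3),0.8); A=[];B=[]
    for u in range(u0,u1):
        p=np.diff(G[v0:v1,u])
        def sp(i,p):
            if 0<i<len(p)-1:
                a,b,d=p[i-1],p[i],p[i+1]; o=.5*(a-d)/(a-2*b+d+1e-9); return v0+i+.5+o
            return v0+i+.5
        A.append((u,sp(p.argmax(),p))); B.append((u,sp((-p).argmax(),-p)))
    for nm,E in(("rise",A),("fall",B)):
        W=np.array([atz(c,e,z)[:2] for e in E])
        vx,vy,x,y=cv2.fitLine((W*1000).astype(np.float32),cv2.DIST_HUBER,0,.1,.001).ravel()
        s=np.sign(vy); r=np.abs((W[:,0]*1000-x)*vy-(W[:,1]*1000-y)*vx)
        print(nm,"yaw %.2f"%np.degrees(np.arctan2(vy*s,vx*s)),"pt",x,y,"med res",np.median(r))
for nm,a in {"thick":(322,351,180,196),"mid":(324,351,202,218),"thin":(324,351,225,241)}.items():
    print(nm); edges(*a,.057,2)
print("tube(light)"); edges(198,213,190,212,.12,0)
print("tube(dark)"); edges(188,196,190,212,.12,0)
E
python3 m2.py
python3 - <<'E'
from h import *
c=capture("side"); im=c["image"]
cv2.imwrite("pics/side_p.png",cv2.resize(im[225:330,190:330],None,fx=5,fy=5,interpolation=cv2.INTER_CUBIC))
E
```

```text
thick
rise yaw 90.24 pt 618.46466 -252.02518 med res 0.25172319168685936
fall yaw 91.05 pt 595.24225 -263.33777 med res 0.14199713316609264
mid
rise yaw 90.63 pt 539.7029 -262.2688 med res 0.22326143204480353
fall yaw 90.96 pt 516.65643 -269.63852 med res 0.10643214505616805
thin
rise yaw 90.47 pt 459.05554 -261.20746 med res 0.23016916552784247
fall yaw 90.95 pt 436.19034 -269.58255 med res 0.10964139929944136
tube(light)
rise yaw 98.28 pt 555.0563 187.97238 med res 0.36175345909618195
fall yaw 100.94 pt 529.17084 180.3511 med res 0.5960944998152522
tube(dark)
rise yaw 92.35 pt 547.6539 231.72566 med res 0.25809072139228995
fall yaw 168.73 pt 561.24097 234.16986 med res 4.673076932371274
```

View pics/side_p.png

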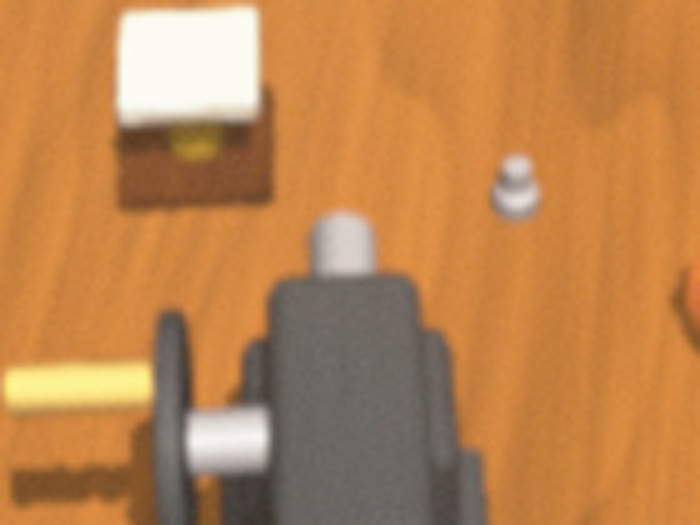

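```bash
cat > m3.py <<'E'
from h import *
np.set_printoptions(precision=4,suppress=True)
c=capture("top"); L=cv2.GaussianBlur(cv2.cvtColor(c["image"],cv2.COLOR_BGR2GRAY).astype(np.float32),(3,3),.7)
def edge(p0,p1,z,n=40,hw=4):
    p0=np.array(p0,float);p1=np.array(p1,float);t=(p1-p0)/np.linalg.norm(p1-p0);nn=np.array([-t[1],t[0]]);s=np.linspace(-hw,hw,8*hw+1);E=[]
    for f in np.linspace(.08,.92,n):
        q=p0+(p1-p0)*f; xy=(q+s[:,None]*nn).astype(np.float32)
        pr=cv2.remap(L,xy[None,:,0],xy[None,:,1],cv2.INTER_CUBIC)[0]; d=np.abs(np.diff(pr)); w=d**3
        E.append(q+nn*((w*(s[:-1]+s[1:])/2).sum()/w.sum()))
    W=np.array([atz(c,e,z)[:2]*1000 for e in E])
    vx,vy,x,y=cv2.fitLine(W.astype(np.float32),cv2.DIST_HUBER,0,.1,.001).ravel(); sg=np.sign(vy)
    r=np.abs((W[:,0]-x)*vy-(W[:,1]-y)*vx)
    print("z",z,"yaw %.2f"%np.degrees(np.arctan2(vy*sg,vx*sg)),"pt %.1f %.1f"%(x,y),"res %.2f"%np.median(r))
f=lambda a,b:(130+a/5-.4,150+b/5-.4)
print("foot right edge/low");edge(f(85,408),f(400,357),.02)
print("foot front");edge(f(378,203),f(400,357),.02)
print("tube upper");edge(f(330,243),f(418,234),.12)
print("tube lower");edge(f(330,284),f(422,274),.12)
print("mouth");edge(f(417,233),f(423,276),.12,hw=3)
print("head upper");edge(f(45,248),f(245,208),.24)
print("head lower");edge(f(60,336),f(250,312),.24)
E
python3 m3.py
```

```text
foot right edge/low
z 0.02 yaw 99.96 pt 459.3 299.0 res 0.54
foot front
z 0.02 yaw 12.16 pt 538.6 190.7 res 1.09
tube upper
z 0.12 yaw 98.05 pt 554.4 189.4 res 0.17
tube lower
z 0.12 yaw 101.65 pt 528.6 184.6 res 0.49
mouth
z 0.12 yaw 11.91 pt 545.8 158.7 res 0.10
head upper
z 0.24 yaw 103.12 pt 547.1 310.1 res 0.80
head lower
z 0.24 yaw 97.92 pt 483.8 299.9 res 1.25
```

```bash
python3 -m creep '[[0.6,34,31,2,0.145],[0.6,68,62,4,0.29],[0.6,102,93,6,0.435],[0.6,136,124,8,0.58],[0.6,170,155,8,0.725],[0.6,204,186,8,0.87],[0.6,238,217,8,1.015],[0.6,272,248,8,1.16]]'
```

```text
time_s: 2.1
tcp_pos: [0.415, -0.3592, 0.2499]
ee_rot: [[0.001, -0.985, 0.175], [-0.0, 0.175, 0.985], [-1.0, -0.001, -0.0]]
wrist_force: [0.9, -0.5, 0.4]
gripper_width: 0.602
```

```bash
python3 -m creep '[[0.6,30,28,-10,0.05],[0.6,60,56,-20,0.1],[0.6,90,83,-30,0.15],[0.6,113,104,-45,0.19],[0.6,113,104,-75,0.19],[0.6,113,104,-100,0.19],[0.6,113,104,-110,0.19],[0.6,113,104,-110,0.19]]'
python3 - <<'E'
from h import *
s=sense(); print(s["tcp_pos"],s["ee_rot"].round(4),s["joints"])
for n in("top","side"):
    c=capture(n); p=w2p(c,s["tcp_pos"])[0]; print(n,p)
    u,v=p.astype(int); im=c["image"][max(0,v-40):v+60,u-60:u+60]; cv2.imwrite(f"pics/{n}1.png",cv2.resize(im,None,fx=6,fy=6,interpolation=cv2.INTER_CUBIC))
E
```

```text
time_s: 2.9
tcp_pos: [0.5272, -0.2551, 0.1386]
ee_rot: [[-0.003, -1.0, -0.014], [0.0, -0.014, 1.0], [-1.0, 0.003, 0.0]]
wrist_force: [0.2, -0.2, 0.6]
gripper_width: 0.6
[ 0.52718617 -0.25514987  0.13857025] [[-2.500e-03 -9.999e-01 -1.410e-02]
 [ 3.000e-04 -1.410e-02  9.999e-01]
 [-1.000e+00  2.500e-03  3.000e-04]] [-9.98748575e+00  2.35950882e+01 -1.31374120e+01  1.28389453e-02
 -5.34133386e+01  1.07859377e+01]
top [336.36402912 207.1529615 ]
side [285.62961012 158.86827682]
```

View pics/side1.png

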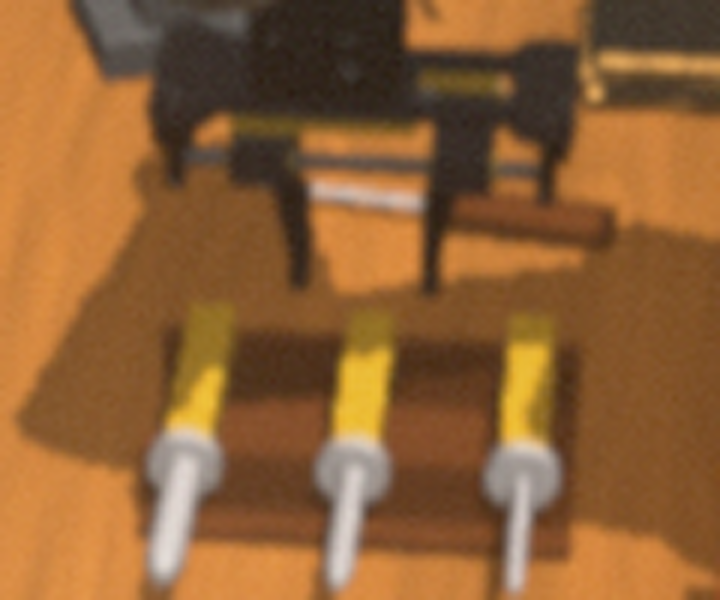

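View pics/top1.png

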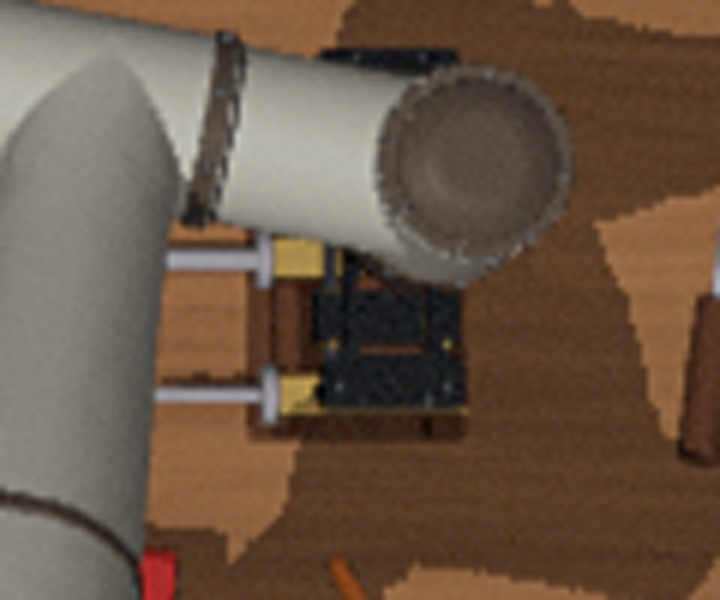

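```bash
python3 -m creep '[[0.6,1,0,-25,0],[0.6,1,0,-50,0],[0.6,1,0,-70,0],[0.6,1,0,-85,0],[0.6,1,0,-92,0],[0.6,1,0,-92,0],[0.5,1,0,-92,0],[0.4,1,0,-92,0]]'
```

```text
time_s: 3.8
tcp_pos: [0.5306, -0.256, 0.0505]
ee_rot: [[0.005, -1.0, -0.014], [-0.002, -0.014, 1.0], [-1.0, -0.005, -0.002]]
wrist_force: [0.7, -0.5, -0.3]
gripper_width: 0.494
```

Run:
```python
from h import *
s=sense(); print(s["tcp_pos"],s["wrist_force"],s["gripper_width"])
c=capture("side"); p=w2p(c,s["tcp_pos"])[0]; print(p)
u,v=p.astype(int); im=c["image"][v-50:v+50,u-60:u+60]; cv2.imwrite("pics/side2.png",cv2.resize(im,None,fx=6,fy=6,interpolation=cv2.INTER_CUBIC))
```

```text
[ 0.53058809 -0.25604603  0.05048117] [ 0.71565662 -0.52698967 -0.2851885 ] 0.49359398372224644
[284.38699718 183.69010916]
```

View pics/side2.png

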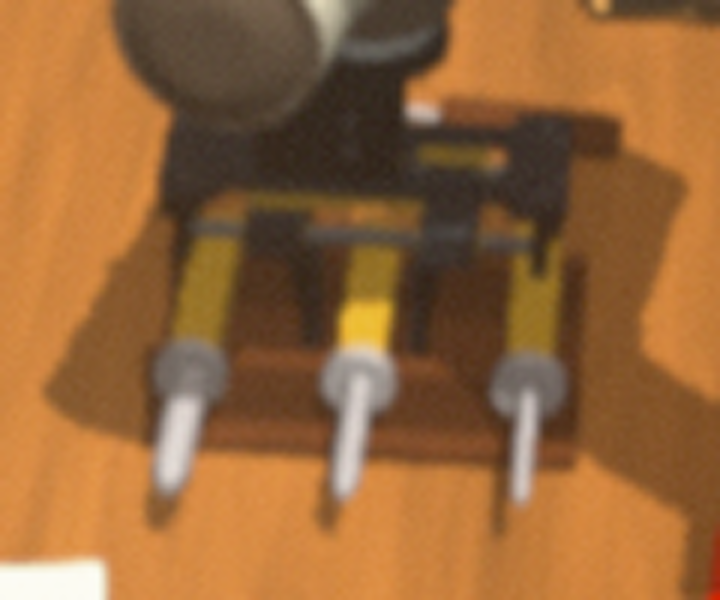

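```bash
python3 -m creep '[[0.4,-2,1,-4,0],[0.4,-2,1,-4,0],[0.3,-2,1,-4,0],[0.2,-2,1,-4,0],[0.1,-2,1,-4,0],[0,-2,1,-4,0],[0,-2,1,-4,0],[0,-2,1,-4,0]]'; python3 -c "
from station import *
s=sense(); print(s['tcp_pos'],s['wrist_force'],s['moment'],s['gripper_width'],s['joint_velocities'].round(2))"
```

```text
time_s: 4.65
tcp_pos: [0.5288, -0.255, 0.0464]
ee_rot: [[0.006, -1.0, -0.014], [-0.002, -0.014, 1.0], [-1.0, -0.005, -0.002]]
wrist_force: [0.3, -0.2, -0.4]
gripper_width: 0.25
[ 0.52876954 -0.25502618  0.04641742] [ 0.29862611 -0.17275482 -0.44783622] [ 0.01755295 -0.06648517  0.06903115] 0.24997714205586957 [ 0.02  0.14 -0.06  0.06 -0.07  0.02]
```

```bash
python3 -m creep '[[0,0,0,10,0],[0,0,0,25,0],[0,0,0,45,0],[0,0,0,70,0],[0,0,0,90,0],[0,0,0,94,0],[0,0,0,94,0],[0,0,0,94,0]]'
python3 - <<'E'
from h import *
s=sense(); print(s["tcp_pos"],s["wrist_force"],s["moment"],s["gripper_width"])
c=capture("side"); p=w2p(c,s["tcp_pos"])[0]; print(p)
u,v=p.astype(int); im=c["image"][v-50:v+50,u-60:u+60]; cv2.imwrite("pics/side3.png",cv2.resize(im,None,fx=6,fy=6,interpolation=cv2.INTER_CUBIC))
E
```

```text
time_s: 5.45
tcp_pos: [0.5277, -0.2547, 0.1392]
ee_rot: [[0.003, -1.0, -0.014], [-0.001, -0.014, 1.0], [-1.0, -0.003, -0.001]]
wrist_force: [-0.2, 0.2, -1.1]
gripper_width: 0.249
[ 0.52768937 -0.25470007  0.13919074] [-0.21301732  0.20504324 -1.1226956 ] [0.05492894 0.16348874 0.02857115] 0.24914227170302106
[285.43556207 158.76591196]
```

View pics/side3.png

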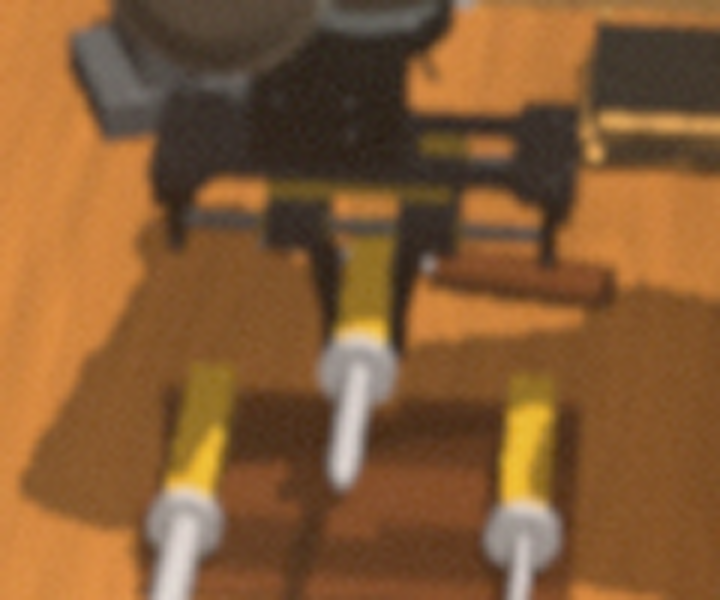

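```bash
python3 -m creep '[[0,5,30,0,0.02],[0,13,75,0,0.05],[0,21,120,0,0.08],[0,29,165,0,0.11],[0,36,205,-5,0.14],[0,42,240,-12,0.16],[0,45.5,259,-18,0.16],[0,45.5,260,-19,0.16]]'
cat > v.py <<'E'
from h import *
import sys
np.set_printoptions(precision=4,suppress=True)
k=sys.argv[1]; s=sense(); R=s["ee_rot"]; print(s["time_s"],s["tcp_pos"],"F",s["wrist_force"],"yaw",np.degrees(np.arctan2(R[1,1],R[0,1])),"tilt",R[2],s["gripper_width"])
tip=s["tcp_pos"]+R[:,2]*.131; print("tip pred",tip)
for n in("top","side"):
    c=capture(n); p=w2p(c,tip)[0]; print(n,p, "mouth px",w2p(c,[.546,.159,.12])[0])
    u,v=p.astype(int); im=c["image"][max(v-50,0):v+50,u-60:u+60]; cv2.imwrite(f"pics/{n}{k}.png",cv2.resize(im,None,fx=6,fy=6,interpolation=cv2.INTER_CUBIC)); print("crop origin",u-60,max(v-50,0))
    for t in("rod_mid_tip","rod_mid_collar","tube_mouth"):
        for r in mark_of(c,t)[:2]: print(t,round(r["confidence"],2),np.round(r["centre"],1),atz(c,r["centre"],.12))
E
python3 v.py 4
```

```text
time_s: 6.3
tcp_pos: [0.5726, 0.0075, 0.1178]
ee_rot: [[-0.001, -0.984, -0.176], [-0.001, -0.176, 0.984], [-1.0, 0.001, -0.001]]
wrist_force: [-0.9, -0.2, -1.8]
gripper_width: 0.246
6.3 [0.5726 0.0075 0.1178] F [-0.8521 -0.1601 -1.8071] yaw -169.8359494526254 tilt [-1.      0.0012 -0.0011] 0.24648042039748133
tip pred [0.5494 0.1364 0.1177]
top [219.7769 199.5737] mouth px [212.9751 200.4048]
crop origin 159 149
rod_mid_tip 0.55 [330.4 258.9] [ 0.3558 -0.2378  0.12  ]
rod_mid_collar 0.59 [341.5 280.5] [ 0.2855 -0.2746  0.12  ]
side [258.957  264.9037] mouth px [259.0844 271.6877]
crop origin 198 214
rod_mid_tip 0.95 [348. 199.] [ 0.3519 -0.1169  0.12  ]
rod_mid_tip 0.57 [260.4 263.3] [0.5465 0.1334 0.12  ]
rod_mid_collar 0.76 [259.4 237.6] [0.5601 0.0502 0.12  ]
rod_mid_collar 0.71 [365.1 192. ] [ 0.3075 -0.1506  0.12  ]
tube_mouth 0.57 [259.6 270.9] [0.5452 0.1565 0.12  ]
```

View pics/side4.png

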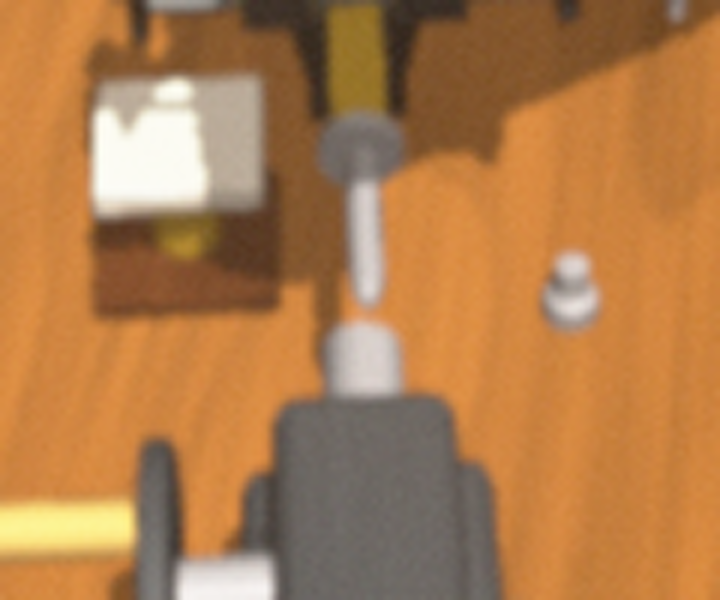

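View pics/top4.png

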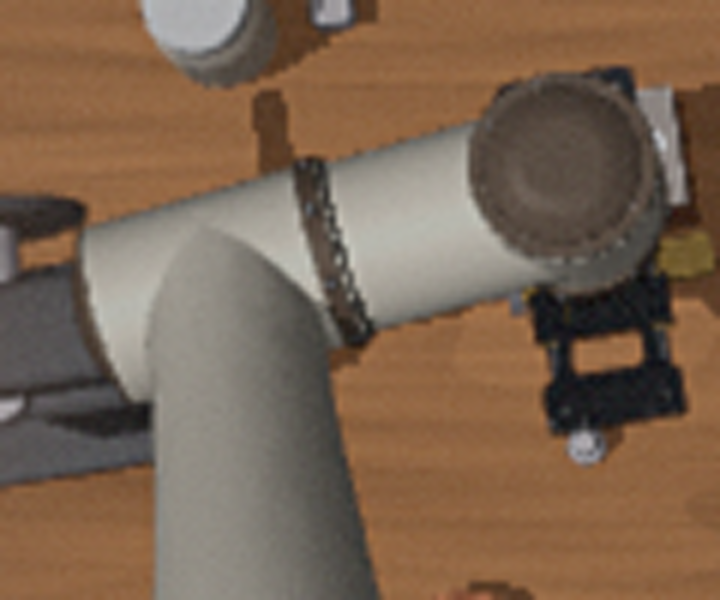

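```bash
cat > al.py <<'E'
from h import *
import sys
np.set_printoptions(precision=3,suppress=True)
s=sense(); R=s["ee_rot"]; print(s["time_s"],s["tcp_pos"],"F",s["wrist_force"].round(2))
c=capture("side"); L=cv2.GaussianBlur(c["image"].astype(np.float32),(3,3),.7)
T0=np.array([.546,.159,.12]); td=np.array([np.cos(np.radians(100)),np.sin(np.radians(100)),0])
rd=R[:,2]; tcp=s["tcp_pos"]
def mid(A,B,rad,tag):
    # sample along projected axis A->B, find both silhouette edges across
    p0,p1=w2p(c,A)[0],w2p(c,B)[0]; pxr=rad*c["mtx"][0,0]/(-((A-c["eye"])@np.asarray(c["attitude"]))[2])
    O=[];Wd=[]
    for f in np.linspace(0,1,15):
        q=p0+(p1-p0)*f; sx=np.arange(-pxr-4,pxr+4,.125)
        xy=np.c_[q[0]+sx,np.full(len(sx),q[1])].astype(np.float32)
        pr=cv2.remap(L,xy[None,:,0].copy(),xy[None,:,1].copy(),cv2.INTER_CUBIC)[0]
        d=np.linalg.norm(np.diff(pr,axis=0),axis=1)**2; x=(sx[:-1]+sx[1:])/2
        e=[]
        for sg in(-1,1):
            w=d*(np.abs(x-sg*pxr)<2.5)
            e.append((w*x).sum()/w.sum())
        O.append(sum(e)/2);Wd.append(e[1]-e[0])
    O=np.array(O); print(tag,"px/mm %.3f"%(pxr/rad/1000),"offset du start/end %.2f %.2f"%tuple(np.polyval(np.polyfit(np.linspace(0,1,15),O,1),[0,1])),"med %.2f"%np.median(O),"sd %.2f"%O.std(),"width %.2f exp %.2f"%(np.median(Wd),2*pxr), "axis px",p0,p1)
    return O
up=np.array([0,0,0])
mid(tcp+rd*.056,tcp+rd*.118,.0065,"shank")
mid(T0+td*.006,T0+td*.026,.015,"tube")
a=w2p(c,T0)[0]; b=w2p(c,T0+[.001,0,0])[0]; print("1mm x ->px",b-a, "1mm z",w2p(c,T0+[0,0,.001])[0]-a,"1deg yaw at 100mm",w2p(c,T0+[.00175,0,0])[0]-a)
im=c["z_map"]; Pc=cloud(c)
E
python3 al.py
python3 - <<'E'
from h import *
c=capture("top"); P=cloud(c)
for v in(185,200,215,230):
    print(v,[(u,P[v,u].round(2).tolist()) for u in(175,185,200,215)])
E
```

```text
6.7 [0.573 0.004 0.12 ] F [ 0.03 -0.45 -1.64]
shank px/mm 0.423 offset du start/end 0.73 0.08 med 0.29 sd 0.23 width 4.81 exp 5.50 axis px [257.448 240.176] [258.385 259.034]
tube px/mm 0.454 offset du start/end -0.65 -0.81 med -0.72 sd 0.05 width 12.24 exp 13.62 axis px [259.19  273.693] [259.546 280.495]
1mm x ->px [-0.448 -0.034] 1mm z [-0.014 -0.31 ] 1deg yaw at 100mm [-0.784 -0.06 ]
185 [(175, [0.62, 0.32, -0.0]), (185, [0.55, 0.19, 0.43]), (200, [0.55, 0.14, 0.45]), (215, [0.55, 0.1, 0.45])]
200 [(175, [0.51, 0.21, 0.45]), (185, [0.51, 0.18, 0.45]), (200, [0.5, 0.14, 0.48]), (215, [0.51, 0.1, 0.44])]
215 [(175, [0.49, 0.27, 0.17]), (185, [0.47, 0.17, 0.47]), (200, [0.46, 0.13, 0.51]), (215, [0.47, 0.1, 0.47])]
230 [(175, [0.45, 0.31, -0.0]), (185, [0.45, 0.28, -0.01]), (200, [0.42, 0.12, 0.55]), (215, [0.43, 0.09, 0.53])]
```

```bash
python3 -m creep '[[0,2.7,0,0.4,0],[0,2.7,0,0.4,0],[0,1.7,5.5,0.4,0],[0,0.7,11,0.4,0],[0,-0.2,16.5,0.4,0],[0,-0.2,16.5,0.4,0],[0,-0.2,16.5,0.4,0],[0,-0.2,16.5,0.4,0]]'; python3 al.py;  python3 v.py 5 | head -3
```

```text
time_s: 7.6
tcp_pos: [0.5729, 0.0212, 0.1205]
ee_rot: [[0.003, -0.985, -0.172], [-0.001, -0.172, 0.985], [-1.0, -0.003, -0.001]]
wrist_force: [0.1, 0.2, -1.4]
gripper_width: 0.252
7.6 [0.573 0.021 0.121] F [ 0.1   0.22 -1.4 ]
shank px/mm 0.428 offset du start/end 0.77 0.10 med 0.29 sd 0.24 width 5.09 exp 5.56 axis px [256.539 245.013] [257.465 264.281]
tube px/mm 0.454 offset du start/end -0.64 -0.68 med -0.65 sd 0.03 width 12.15 exp 13.62 axis px [259.19  273.693] [259.546 280.495]
1mm x ->px [-0.448 -0.034] 1mm z [-0.014 -0.31 ] 1deg yaw at 100mm [-0.784 -0.06 ]
7.65 [0.573  0.0211 0.1205] F [ 0.4672  0.9645 -1.5107] yaw -170.0913741746989 tilt [-1.     -0.0027 -0.001 ] 0.248985697630738
tip pred [0.5504 0.1502 0.1204]
top [215.613  199.1302] mouth px [212.9751 200.4048]
```

View pics/side5.png

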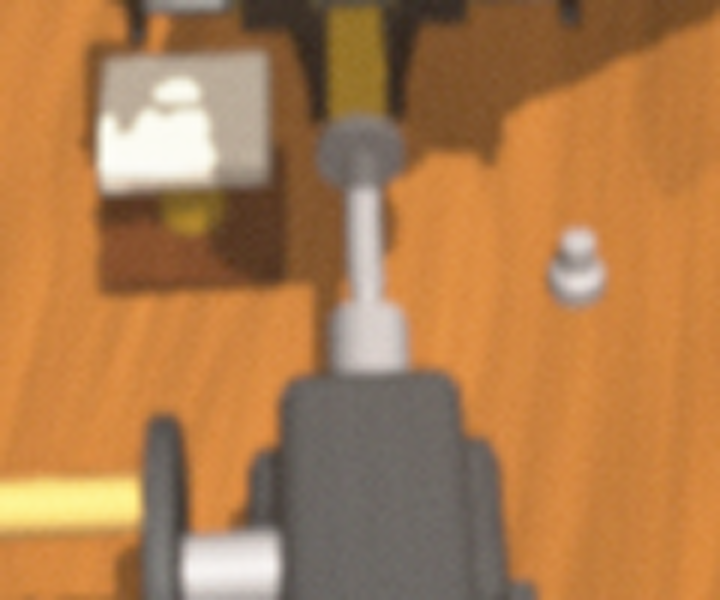

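```bash
python3 -m creep '[[0,-0.6,3,0,0],[0,-1.2,6,0,0],[0,-1.8,9,0,0],[0,-2.4,12,0,0],[0,-3,15,0,0],[0,-3.6,18,0,0],[0,-4,20,0,0],[0,-4,20,0,0]]'; python3 al.py;  python3 v.py 6 | head -3
```

```text
time_s: 8.85
tcp_pos: [0.569, 0.0414, 0.1206]
ee_rot: [[0.003, -0.985, -0.172], [-0.0, -0.172, 0.985], [-1.0, -0.003, -0.001]]
wrist_force: [0.8, 0.5, -1.6]
gripper_width: 0.247
8.85 [0.569 0.041 0.121] F [ 0.75  0.45 -1.61]
shank px/mm 0.434 offset du start/end 0.57 0.27 med 0.47 sd 0.10 width 5.17 exp 5.64 axis px [257.035 251.211] [257.998 270.999]
tube px/mm 0.454 offset du start/end -0.62 -0.74 med -0.66 sd 0.05 width 12.16 exp 13.62 axis px [259.19  273.693] [259.546 280.495]
1mm x ->px [-0.448 -0.034] 1mm z [-0.014 -0.31 ] 1deg yaw at 100mm [-0.784 -0.06 ]
8.9 [0.569  0.0412 0.1206] F [ 0.3022 -0.0368 -1.2026] yaw -170.0795914157545 tilt [-1.     -0.0028 -0.001 ] 0.2454252688434087
tip pred [0.5464 0.1703 0.1204]
top [209.6315 200.2229] mouth px [212.9751 200.4048]
```

View pics/side6.png

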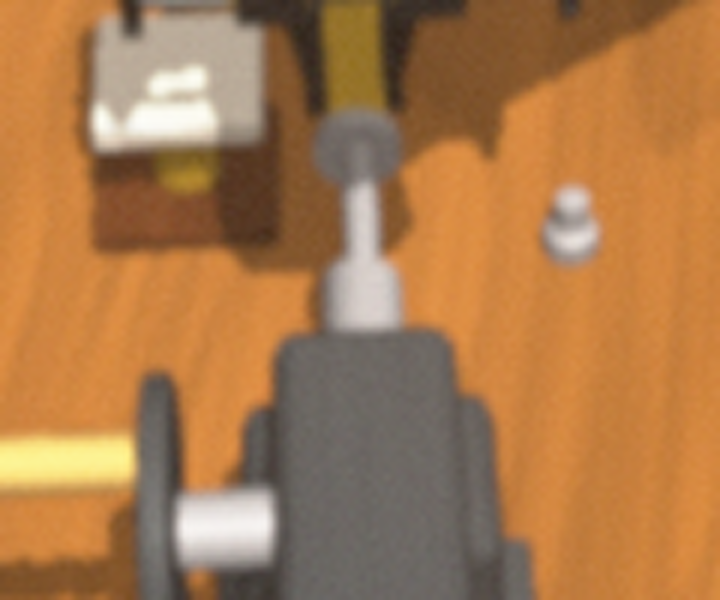

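```bash
python3 -m creep '[[0,-0.8,4,0,0],[0,-1.6,8,0,0],[0,-2.4,12,0,0],[0,-3.2,16,0,0],[0,-4.1,20,0,0],[0,-4.8,24,0,0],[0,-5.2,25.5,0,0],[0,-5.2,25.5,0,0]]'; python3 al.py
```

```text
time_s: 10.1
tcp_pos: [0.5639, 0.0668, 0.1206]
ee_rot: [[0.003, -0.985, -0.172], [-0.0, -0.172, 0.985], [-1.0, -0.003, -0.001]]
wrist_force: [-0.2, -0.5, -2.3]
gripper_width: 0.251
10.1 [0.564 0.067 0.121] F [-0.18 -0.5  -2.3 ]
shank px/mm 0.441 offset du start/end 0.64 0.01 med 0.26 sd 0.22 width 8.39 exp 5.73 axis px [257.68  259.258] [258.679 279.735]
tube px/mm 0.454 offset du start/end -0.56 -0.75 med -0.66 sd 0.07 width 12.16 exp 13.62 axis px [259.19  273.693] [259.546 280.495]
1mm x ->px [-0.448 -0.034] 1mm z [-0.014 -0.31 ] 1deg yaw at 100mm [-0.784 -0.06 ]
```

```bash
python3 -m creep '[[0,-0.8,4,0,0],[0,-1.6,8,0,0],[0,-2.4,12,0,0],[0,-3.2,16,0,0],[0,-4.1,20,0,0],[0,-4.8,24,0,0],[0,-5.6,28,0,0],[0,-5.6,28,0,0]]'; python3 v.py 7 | head -3
```

```text
time_s: 10.95
tcp_pos: [0.5586, 0.0956, 0.1208]
ee_rot: [[0.004, -0.985, -0.172], [0.001, -0.172, 0.985], [-1.0, -0.004, -0.0]]
wrist_force: [2.4, 1.7, -1.6]
gripper_width: 0.249
10.95 [0.5586 0.0956 0.1208] F [ 2.3503  1.6939 -1.6206] yaw -170.0727396940673 tilt [-1.     -0.0044 -0.0002] 0.2492872808508294
tip pred [0.5361 0.2246 0.1208]
top [193.4357 203.0193] mouth px [212.9751 200.4048]
```

View pics/side7.png

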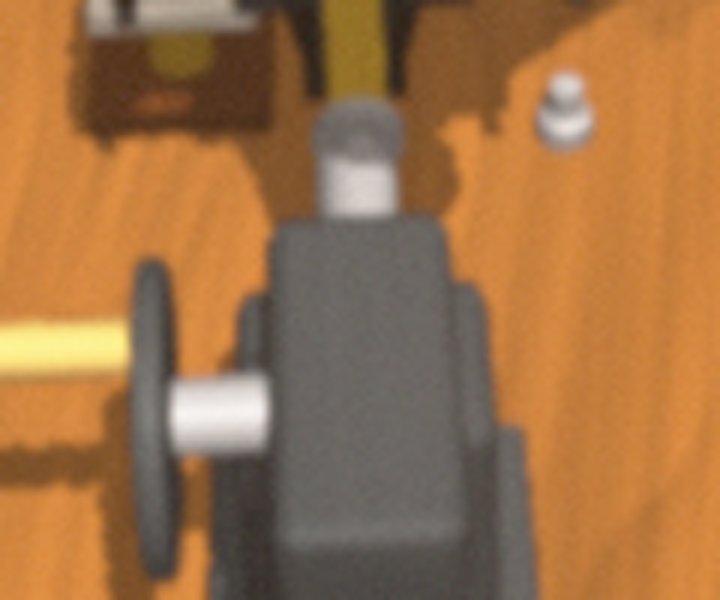

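```bash
python3 -m creep '[[0,0.6,0,0,0],[0,0.2,2,0,0],[0,-0.2,4,0,0],[0,-0.6,6,0,0],[0,-0.9,7.5,0,0],[0,-1.2,9,0,0],[0,-1.2,9,0,0],[0,-1.2,9,0,0]]'
```

```text
time_s: 12.15
tcp_pos: [0.5573, 0.1041, 0.1207]
ee_rot: [[0.004, -0.985, -0.172], [0.0, -0.172, 0.985], [-1.0, -0.004, -0.0]]
wrist_force: [0.5, 0.3, -1.7]
gripper_width: 0.25
```

```bash
python3 -m creep '[[0,-0.2,1,0,0],[0,-0.4,2,0,0],[0,-0.6,3,0,0],[0,-0.7,4,0,0],[0,-0.9,5,0,0],[0,-0.9,5,0,0],[0,-0.9,5,0,0],[0,-0.9,5,0,0]]'
```

```text
time_s: 12.95
tcp_pos: [0.5567, 0.1064, 0.1208]
ee_rot: [[0.003, -0.985, -0.172], [-0.003, -0.172, 0.985], [-1.0, -0.003, -0.004]]
wrist_force: [5.8, -10.7, -2.3]
gripper_width: 0.25
```

```bash
python3 -m creep '[[0,-0.4,3,0,0],[0,-0.4,3.5,0,0],[0,-0.4,3.5,0,0],[0,-0.4,3.5,0,0],[0,-0.4,3.5,0,0],[0,-0.4,3.5,0,0],[0,-0.4,3.5,0,0],[0,-0.4,3.5,0,0]]'; python3 v.py 8 | head -2
```

```text
time_s: 13.75
tcp_pos: [0.5567, 0.1065, 0.1209]
ee_rot: [[0.002, -0.985, -0.171], [-0.008, -0.171, 0.985], [-1.0, -0.001, -0.009]]
wrist_force: [6.5, -14.1, -2.3]
gripper_width: 0.254
13.75 [0.5567 0.1065 0.1209] F [  6.5197 -14.055   -2.3201] yaw -170.15400071850766 tilt [-1.     -0.001  -0.0087] 0.25406796729009895
tip pred [0.5343 0.2356 0.1197]
```

View pics/side8.png

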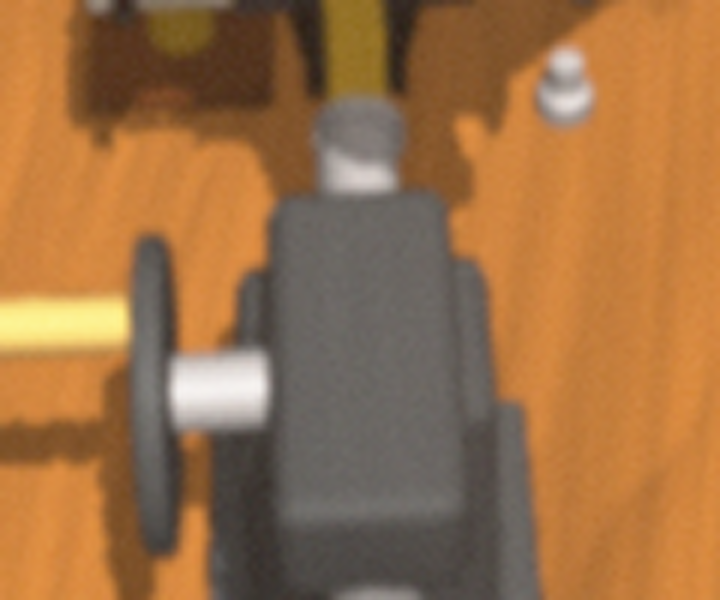

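```bash
python3 -m creep '[[0,0.4,-2,0,0],[0,1.1,-5,0,0],[0,2,-10,0,0],[0,3.1,-16,0,0],[0,4.2,-22,0,0],[0,5.3,-28,0,0],[0,6.4,-34,0,0],[0,6.4,-34,0,0]]'
```

```text
time_s: 14.95
tcp_pos: [0.5629, 0.0715, 0.1208]
ee_rot: [[0.002, -0.985, -0.17], [-0.009, -0.17, 0.985], [-1.0, -0.0, -0.009]]
wrist_force: [1.5, -0.9, -2.5]
gripper_width: 0.248
```

```bash
python3 -m creep '[[0,1.1,-6,0,0],[0,2.4,-13,0,0],[0,3.7,-20,0,0],[0,5,-27,0,0],[0,6.3,-34,0,0],[0,7.6,-41,0,0],[0,8.5,-46,0,0],[0,8.5,-46,0,0]]'; python3 v.py 9
```

```text
time_s: 15.75
tcp_pos: [0.5714, 0.0248, 0.1207]
ee_rot: [[0.002, -0.986, -0.169], [-0.009, -0.169, 0.986], [-1.0, -0.0, -0.009]]
wrist_force: [0.4, 0.1, -2.1]
gripper_width: 0.251
15.75 [0.5714 0.0248 0.1207] F [ 0.4363  0.1383 -2.1401] yaw -170.26516376538012 tilt [-1.     -0.0001 -0.0091] 0.250847973271415
tip pred [0.5493 0.1539 0.1195]
top [214.5444 199.4811] mouth px [212.9751 200.4048]
crop origin 154 149
rod_mid_tip 0.64 [331.4 257.8] [ 0.3595 -0.2411  0.12  ]
rod_mid_collar 0.56 [342.9 282.8] [ 0.2781 -0.2792  0.12  ]
tube_mouth 0.49 [247.3 135.9] [0.7709 0.048  0.12  ]
side [257.9416 270.0191] mouth px [259.0844 271.6877]
crop origin 197 220
rod_mid_tip 0.86 [259.1 273.4] [0.5453 0.1641 0.12  ]
rod_mid_tip 0.72 [347.2 197.3] [ 0.354  -0.1237  0.12  ]
rod_mid_collar 0.71 [207.6 189.1] [ 0.7224 -0.1216  0.12  ]
rod_mid_collar 0.6 [296.  265.2] [0.4664 0.131  0.12  ]
tube_mouth 0.74 [257.5 271.2] [0.5497 0.1579 0.12  ]
```

View pics/side9.png

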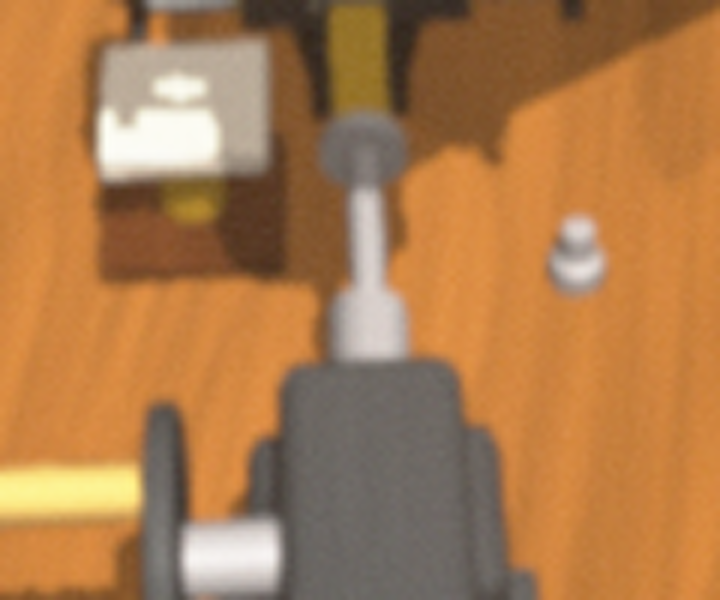

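```bash
python3 -m creep '[[0,1,-6,0,0],[0,2.8,-16,0,0],[0,4.5,-26,0,0],[0,6.2,-36,0,0],[0,7.9,-46,1,0],[0,9,-55,2,0],[0,9,-60,3,0],[0,9,-60,3,0]]'
python3 - <<'E'
from h import *
c0=cv2.imread("pics/top0.png"); c1=cv2.imread("pics/side0.png")
for n,i,box in(("top",c0,(240,155,285,195)),("side",c1,(205,218,250,252))):
    c=capture(n); x0,y0,x1,y1=box; h=cv2.cvtColor(i,cv2.COLOR_BGR2HSV)[y0:y1,x0:x1]
    m=((h[...,2]>165)&(h[...,1]<45)).astype(np.uint8); nn,l,st,ce=cv2.connectedComponentsWithStats(m); k=1+st[1:,4].argmax()
    v,u=np.nonzero(l==k); W=np.array([atz(c,(a+x0,b+y0),.07)[:2]*1000 for a,b in zip(u,v)]).astype(np.float32)
    print(n,st[k],W.mean(0),cv2.minAreaRect(W))
s=sense();print(s["tcp_pos"],s["wrist_force"])
E
```

```text
time_s: 16.95
tcp_pos: [0.5804, -0.0351, 0.124]
ee_rot: [[0.002, -0.986, -0.169], [-0.009, -0.169, 0.986], [-1.0, -0.0, -0.009]]
wrist_force: [-0.6, 0.6, -1.8]
gripper_width: 0.251
top [ 11   9  22  21 368] [648.49274    -2.7864227] ((648.5315551757812, -2.6945953369140625), (68.14344787597656, 67.53216552734375), 9.681057929992676)
side [  9   9  27  22 541] [649.85645     5.1305437] ((650.3904418945312, 6.249549865722656), (66.26885223388672, 77.4947738647461), 9.408315658569336)
[ 0.58039447 -0.03431448  0.12385966] [-0.63236826  0.0403768  -2.04862514]
```

```bash
python3 -m creep '[[0,8,-10,2,0],[0,24,-28,2,0],[0,42,-46,0,0],[0,60,-64,-4,0],[0,76,-80,-8,0],[0,86,-90,-11,0],[0,90,-94,-12.5,0],[0,90.5,-94.5,-12.5,0]]'; python3 -m creep '[[0,0,0,0,0],[0,0,0,0,0],[0,0,0,0,0],[0,0,0,0,0],[0,0,0,0,0],[0,0,0,0,0],[0,0,0,0,0],[0,0,0,0,0]]';  python3 v.py 10
```

```text
time_s: 17.85
tcp_pos: [0.6708, -0.1291, 0.1107]
ee_rot: [[0.001, -0.985, -0.17], [-0.009, -0.17, 0.985], [-1.0, 0.001, -0.009]]
wrist_force: [-0.9, 0.0, -1.4]
gripper_width: 0.251
time_s: 18.65
tcp_pos: [0.6708, -0.1291, 0.1107]
ee_rot: [[0.001, -0.985, -0.17], [-0.009, -0.17, 0.985], [-1.0, 0.001, -0.009]]
wrist_force: [0.1, 0.1, -1.8]
gripper_width: 0.249
18.65 [ 0.6708 -0.1291  0.1107] F [ 0.0692  0.1259 -1.7532] yaw -170.225773314491 tilt [-1.      0.0007 -0.0086] 0.24891847530970107
tip pred [0.6485 0.     0.1095]
top [260.6962 171.7635] mouth px [212.9751 200.4048]
crop origin 200 121
rod_mid_tip 0.64 [260.6 173.2] [ 0.6416 -0.0002  0.12  ]
rod_mid_tip 0.52 [332.3 258.5] [ 0.3572 -0.2441  0.12  ]
rod_mid_collar 0.88 [344.8 282. ] [ 0.2808 -0.2855  0.12  ]
rod_mid_collar 0.73 [285.6 170.2] [ 0.6531 -0.0851  0.12  ]
tube_mouth 0.68 [213.5 201.1] [0.5437 0.1572 0.12  ]
tube_mouth 0.51 [334.7 230.1] [ 0.4518 -0.2521  0.12  ]
side [226.9128 224.3247] mouth px [259.0844 271.6877]
crop origin 166 174
rod_mid_tip 0.7 [284.  196.6] [ 0.5173 -0.1102  0.12  ]
rod_mid_tip 0.61 [346.4 197.3] [ 0.356  -0.1235  0.12  ]
rod_mid_collar 0.71 [366.9 192.4] [ 0.3028 -0.1494  0.12  ]
rod_mid_collar 0.56 [225.7 203.4] [ 0.6635 -0.0676  0.12  ]
tube_mouth 0.69 [283.9 195.9] [ 0.5179 -0.1131  0.12  ]
tube_mouth 0.6 [257.7 271.4] [0.5492 0.1585 0.12  ]
```

View pics/side10.png

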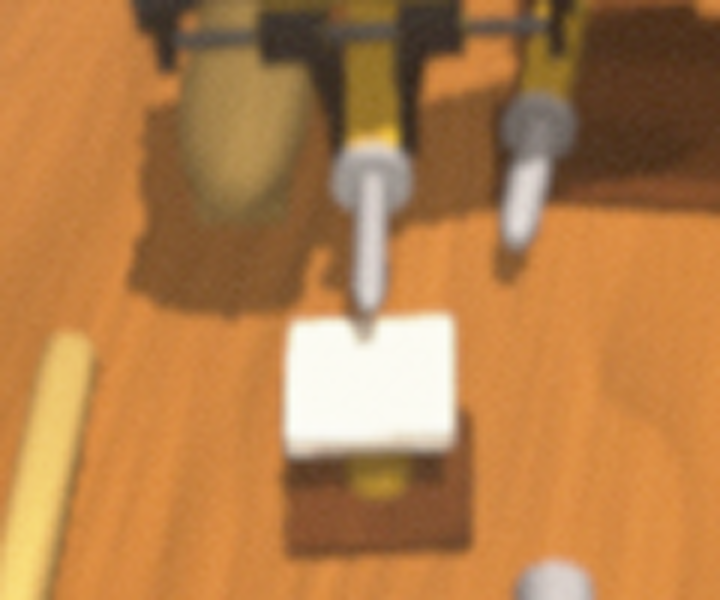

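View pics/top10.png

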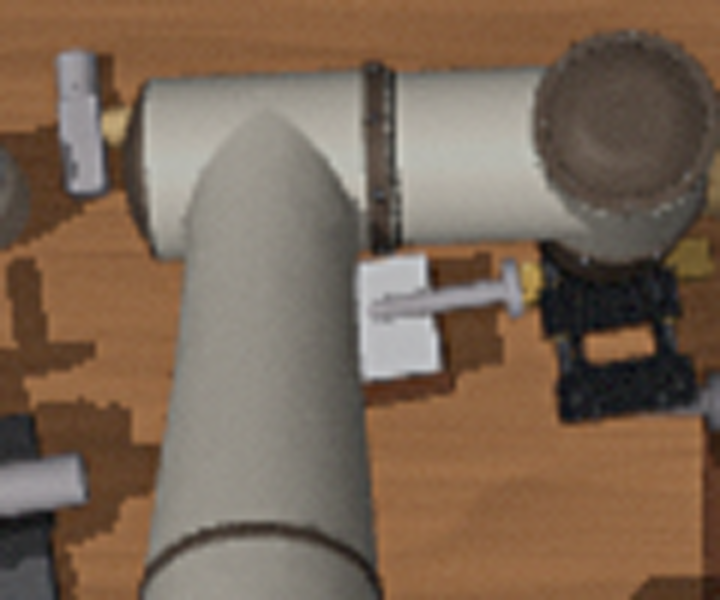

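Run:
```python
from station import *
s=sense(); print(s["time_s"],s["tcp_pos"],s["gripper_width"],s["joint_velocities"].round(2)); print(finish_job())
```

```text
19.05 [ 0.67074153 -0.12908267  0.11064948] 0.2500789279038144 [ 0.08  0.02 -0.06  0.06 -0.01  0.04]
the job is handed in; nothing more can be done
None
```

I took the middle-thick rod, the centre one in the rack, and pushed it into the guide tube until the collar stopped. I then drew it right out, and it is now held level over the white tile. The job was handed in at 19.05 s of the 58 s allowed.

- **Seating:** Contact came with the collar face at about y = 0.157 m, where I had measured the mouth. Pushing about 3.5 mm further gave no movement, and the force along the tube rose from about 11 N to 14 N. The side picture showed the collar against the mouth.
- **Drawn out:** The force fell back to almost zero and the rod came clear of the tube.
- **Final hold:** From the arm's pose the tip is at about (0.6485, 0.000, 0.1095) m, 39.5 mm above the tile top. I measured the tile centre at (0.649, 0.000) m. The tilt is about 0.5°, the arm was still, and the gripper opening held at 0.25 (about 22 mm, the handle's width).
- **Disagreements:** The two cameras put the tip about 4 mm either side of the predicted position along y. The top camera put the tile centre at y = -0.003 m, while the side camera, after correcting for a biased edge, gave about +0.0025 m. In the side picture the tip lay directly above the tile centre.
- **Other items:** The thin and thick rods were still in place after the lift. Nothing else looked disturbed in the close-up pictures, but I did not check every item against the starting pictures.

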